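# Reset the tripped supply under its push-latch flap

## Robot

A 6-joint arm with a two-finger parallel gripper is mounted at the origin on the work surface. World frame = base frame: x ahead of the robot, y to its left, z up, the work surface at z = 0. Lengths are in m, angles in degrees, forces in N, time in s.
With the tool pointing down it reaches from about 0.4 to 0.825 m from the base axis. Payload 7 kg.
Tool frame: the origin (TCP) lies midway between the tips of the shut fingers; the grasp point (between the pads) lies 19 mm behind it (r.hold_point_z is the distance from the TCP to the grasp point, in m); x points along the fingers, y is the direction in which the jaws open and shut, and the axes are right-handed (so a half turn about x gives the same grasp; the last joint's range is limited). The gripper opens to 88 mm and grips with 3 to 60 N. Pads are 19 mm wide; open, the fingers measure 130 mm over their backs; the gripper's body (78 mm by 193 mm) begins 47 mm behind the grasp point.
Start: joints at [87.496, 20.546, 0.682, 0, -70.136, -16.507], TCP at [0.22, 0.638, 0.227] pointing down, gripper open.
Joint ranges: [-176.03, 176.03], [-82.01, 121.73], [-58.28, 71.71], [-173.87, 95.51], [-174.79, -0.11], [-173.66, 173.66]. Speed limits (degrees/s): [136.94, 136.94, 172.46, 180, 180, 180].

## Interface

Orientations are given as [roll, pitch, yaw] about the fixed x, y, z axes, in that order (R = Rz(yaw) Ry(pitch) Rx(roll)).
In Python, from plant import r, viewer, order gives the robot as it stands. The module is installed in compiled form; this text tells all that it offers.
- The arm moves only by the shell command python3 -m creep 'ROWS' [FORCE]. ROWS is JSON, a list of rows, each an object of numbers: "ax", "ay", "az": the turn, a rotation vector about the tool's x, y, z in degrees; "tx", "ty", "tz": the shift along the tool's x, y, z in m; "fingers": the finger opening in m, from 0 to 0.0876. A call has 1 to 5 rows; each row is the pose to reach, as a shift and turn from the pose commanded when the call began, along the tool's axes at that moment; what a row does not reach only later rows make up. A row lasts 1/10 s, in which the tool goes at most 50 mm and 8.59 degrees, less where a joint would pass 70% of its speed; a pose out of reach is approached as far as the arm can. A call with a gripper value outside its range is refused whole. The fingers move at their own pace and stop on an object; FORCE is the grip in N (left out, the last holds). Time passes only in rows, so rows that repeat a pose let the fingers close. It gives the time, the measured TCP pose, the force and the opening at its end, in the units of the state.
- r.get_state(): the state, without advancing time (a new reading comes with each control period).
- viewer.capture(name): name is "side" or "top" or "wrist"; returns a dict with "pixels" (480x640x3 uint8, blue, green, red), "depth" (480x640 float32, m along the optical axis (not along the pixel's ray), 0 where there is no reading), "fx", "fy", "cx", "cy" (pixels), "rvec" (rotation vector, rad) and "tvec" (3), from world to camera coordinates, as OpenCV has them; the wrist camera has in their place "T_tool_cam" (4x4, takes a point from camera to tool coordinates, whose origin is the TCP and whose axes are the tool frame's). Camera axes: x right, y down, z forward; pixel columns grow to the right and rows downward; lengths in m; the calibration is good to about 2 mm. A picture is of the moment at which its call begins: read the wrist's pose just before it.
- order.close_job(): hands the job in, once; it reports no verdict.
The state is a dict: "time_s": time; "joints": joint angles; "qd": joint speeds; "joint_torque": joint torques, N m; "tcp_pos": TCP position; "eef_rot": TCP orientation; "contact_force": force on the tool from outside, world axes, zero at the start; "moment": the same for the moment, N m; "gripper_width": finger opening in m.
Only numpy, scipy, OpenCV 4.12 (cv2) and the standard library are available. Lean on these libraries where they do the work, as an engineer would, in place of code of your own. Each camera call takes 0.05 s, during which the arm holds its last target.

## Task

The bench supply's cut-out has tripped. With a fingertip, press down the free end of the supply's cover flap and let go so that it pops up, press the popped-out reset button beneath it fully home, then push the flap down again past flush until it catches and let go, so that it stays shut. Just press: do not pick up or shift the supply, and leave everything else on the bench where it stands.

Things in the scene. Friction and masses are not known exactly. Their poses are not given: they have to be found in the camera images.
- unit: bench supply: black box 170 (x) x 200 (y) mm, deck 75 mm high, loose on rubber feet, 2 to 3 kg. Origin: centre of its underside; -x is its front, towards the robot. A 4 mm wall (outer 92 x 122 mm, x -70 to +22 mm, top at z 96 mm) frames the flap on the front half of the deck. Behind (x 33 to 83 mm): meter housing 190 mm wide, z to 115 mm, terminals on it to z 131 mm.
- flap (a joint): cover flap, rad: 0 shut and latched, 1.0 open, negative pressed below flush (stop at -0.075). Push-push latch: press the free end to the stop (-0.07 at least) and let go: a spring swings it up in 1 to 2 s. Push it down from open to the stop and let go: it latches at 0; let go sooner, it springs open. Spring: about 2 N at flap_press, 4 N half-way to the hinge; 20 N on the stop is harmless.
- flap_press (a point): point on the top face of the flap (plain grey plate 76 (x) x 110 (y) x 4 mm, hinged along its rear edge, its top 1 mm above the frame), on its middle line, 56 mm from the hinge, 20 mm from the free front edge; moves with the flap. Unit frame when shut: x -44, y 0, z 97 mm. The stop is 4 mm below.
- flap_hinge (a point): fixed point on the unit: middle of the hinge line at the height of the shut flap's top (unit frame x 12, y 0, z 97 mm). The line runs along the unit's y; the shut flap reaches from here to the unit's -x. Open, its front edge is 63 mm above and 40 mm ahead (-x) of here: bring the finger down behind that edge, some 20 mm ahead of the line, on the outer face, and push down and forward.
- button_top (a point): centre of the top of the reset button: black cylinder 20 mm across in a steel collar 29 mm across, under the flap, pressed straight down. Unit frame x -45, y -14, z 85 mm popped out, 79 mm home (collar top z 77.5 mm). The frame's front wall is 21 mm ahead of its centre.
- button (a joint): travel of the reset button in m: 0 = popped out, 0.006 = fully home. It takes 3 N and stays where it is left.
- cell_a_center (a point): bystander: a loose battery cell standing upright beside the unit, 33 mm across, 61 mm high; this point is its centre.
- cell_b_center (a point): bystander: a second such cell, standing on the other side of the unit; its centre.
- plug_center (a point): bystander: a small loose two-pin plug, 14 x 18 x 32 mm, standing on the unit's deck to the right (-y) of the flap's frame; its centre.
- stopwatch_center (a point): bystander: a loose stopwatch, 62 mm across and 16 mm thick, lying beside the unit; its centre.
- meter: bystander: an analogue meter, 100 x 100 x 99 mm high, to the right; origin at the centre of its underside.

How it is judged (in metres and radians):
On the way, in this order (a step that is already met when the one before it is completed fails the run):
1. the flap has popped open (more than 0.8 rad) (value of joint flap above 0.8 rad), for 0.1 s.
2. with the flap open, the reset button has been pressed home (value of joint button above 0.005 m and value of joint flap above 0.5 rad), for 0.1 s.
3. the flap is down again (value of joint flap below 0.04 rad), for 0.1 s.
At the end, for the whole second after the job is handed in: The flap is latched shut by itself within -0.03 to 0.04 rad of flush, the reset button is home (at least 5 of 6 mm), and the supply stands level within 20 mm of where it was (value of joint flap between -0.03 and 0.04 rad and value of joint button above 0.005 m and not (distance of unit from where it was at the start of the episode above 0.02 m) and angle between unit's own z axis and vertical below 0.05 rad and linear speed of unit below 0.02 m/s); the robot touches nothing.
It fails at once if the supply is shifted more than 20 mm, lifted or tipped (distance of unit from where it was at the start of the episode above 0.02 m or angle between unit's own z axis and vertical above 0.12 rad).
It fails at once if a bystander is picked up or moved more than 25 mm (distance of any of cell_a_center, cell_b_center, plug_center, stopwatch_center, meter from where it was at the start of the episode above 0.025 m).
It also fails if it takes over 48 s, if anything falls off the work surface, if the arm or the gripper's body presses on something with over 40 N, if the wrist force passes 120 N, or if a joint passes its speed limit or range.

## Working session

There is one attempt and no reset: what is moved stays moved. The work goes in short steps, Python scripts to look and compute and a shell command to move; the robot and the scene stay as the last step left them, time stands still between calls to the robot, and variables do not carry over. Pictures are saved under pics/ and viewed, and the job is handed in when it is done.

```bash
mkdir -p pics; cat > h.py <<'E'
import numpy as np,cv2
from plant import r,viewer,order
from scipy.spatial.transform import Rotation as R
def cap(n,f):
    s=r.get_state(); c=viewer.capture(n); cv2.imwrite('pics/'+f,c['pixels']); np.savez('last_'+n+'.npz',**c,tp=s['tcp_pos'],er=s['eef_rot']); return s,c
def world(c,s=None):
    """per-pixel world points from depth"""
    v,u=np.mgrid[:480,:640]; d=c['depth']
    P=np.dstack([(u-c['cx'])/c['fx']*d,(v-c['cy'])/c['fy']*d,d]).reshape(-1,3)
    if 'rvec' in c:
        M=cv2.Rodrigues(np.array(c['rvec']))[0]; W=(P-np.array(c['tvec']).ravel())@M
    else:
        T=c['T_tool_cam']; P=P@T[:3,:3].T+T[:3,3]
        W=P@R.from_euler('xyz',s['eef_rot'],degrees=True).as_matrix().T+s['tcp_pos']
    return W.reshape(480,640,3)
E
python3 - <<'E'
from h import *
for n in ['top','side','wrist']:
    s,c=cap(n,n+'0.png')
    print(n,c['fx'],c.get('rvec'),c.get('tvec'),c.get('T_tool_cam'))
print(s)
E
```

```text
top 570.3321790961575 [ 2.17309011 -2.16646048  0.08808391] [-0.10360463  0.61778472  1.40010472] None
side 459.3881142534978 [ 0.98451102 -2.53054339  0.97396206] [0.38724738 0.41807597 0.72355068] None
wrist 432.81907653854034 None None [[-1.31263524e-04 -3.04606551e-01  9.52478258e-01 -1.58809014e-01]
 [ 9.99999991e-01 -4.15131606e-05  1.24536536e-04  1.02031732e-03]
 [ 1.60573832e-06  9.52478266e-01  3.04606554e-01 -8.21619239e-02]
 [ 0.00000000e+00  0.00000000e+00  0.00000000e+00  1.00000000e+00]]
{'time_s': 0.1, 'joints': array([ 8.74975164e+01,  2.05871859e+01,  6.39860411e-01, -1.70769894e-02,
       -7.01354662e+01, -1.65075140e+01]), 'qd': array([ 0.09319672, -0.06911548,  0.03967373,  0.1480897 , -0.02049838,
        0.07275028]), 'joint_torque': array([-9.55358300e-04, -5.84163237e+01,  2.93750185e+01,  7.01546699e+00,
        1.01862327e-02, -6.37491348e-05]), 'tcp_pos': array([0.21975064, 0.63777664, 0.22572645]), 'eef_rot': array([  95.53469025,   89.91566563, -103.48112168]), 'contact_force': array([ 0.22599354, -0.30717606,  0.17539091]), 'moment': array([ 0.03756781,  0.01479887, -0.00789055]), 'gripper_width': 0.08762165373632591}
```

View pics/top0.png

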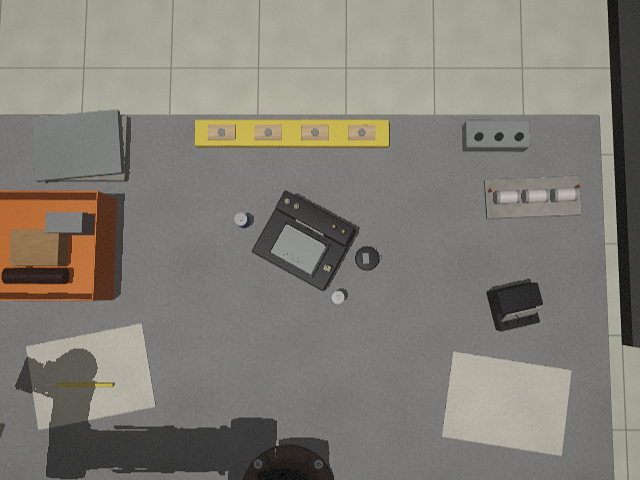

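View pics/side0.png

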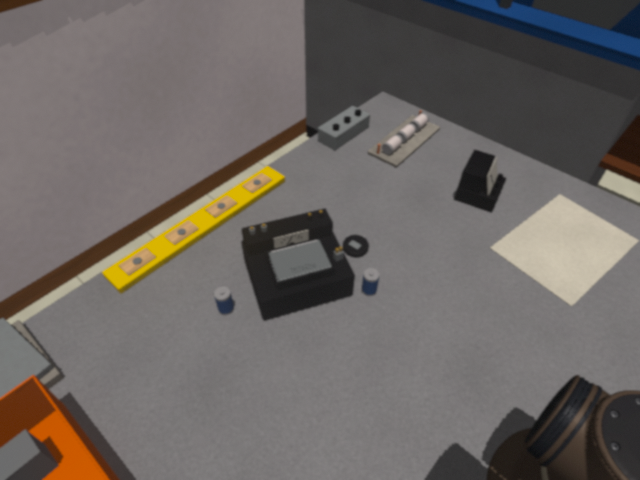

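```bash
cat > m.py <<'E'
from h import *
for n in ['top','side']:
    c=dict(np.load('last_'+n+'.npz')); W=world(c); 
    im=c['pixels'].astype(int); 
    x0,y0,x1,y1=(255,190,360,295) if n=='top' else (240,205,360,320)
    roi=np.zeros((480,640),bool); roi[y0:y1,x0:x1]=1
    g=im.min(2); m=(roi&(g>95)).astype(np.uint8)
    num,l,st,ce=cv2.connectedComponentsWithStats(m); k=1+np.argmax(st[1:,4]); m=(l==k)
    cn=max(cv2.findContours(m.astype(np.uint8),0,2)[0],key=cv2.contourArea)
    rc=cv2.boxPoints(cv2.minAreaRect(cn)) if n=='top' else cv2.approxPolyDP(cn,6,True)[:,0]
    print(n,st[k],rc.tolist(),'depth z med',np.median(W[m][:,2]),W[m].mean(0))
    # cast rays of contour on plane z=0.097
    M=cv2.Rodrigues(c['rvec'])[0]; C=-M.T@c['tvec'].ravel()
    def ray(p,z):
        d=np.c_[(p[:,0]-c['cx'])/c['fx'],(p[:,1]-c['cy'])/c['fy'],np.ones(len(p))]@M
        return C+d*((z-C[2])/d[:,2])[:,None]
    hull=ray(cn[:,0].astype(float),0.097)
    (cx,cy),(w,h),a=cv2.minAreaRect((hull[:,:2]*1000).astype(np.float32))
    print('flap rect mm',cx,cy,w,h,a, 'cam',C)
    vv,uu=np.nonzero(m); print('centroid',ray(np.c_[uu,vv].astype(float),0.097).mean(0))
    # deck/unit points from depth: z between .06 and .14
    mm=roi&(W[:,:,2]>0.065)&(W[:,:,2]<.085); print('deck',W[mm].mean(0),mm.sum(), cv2.minAreaRect((W[mm][:,:2]*1000).astype(np.float32)))
    mm=roi&(W[:,:,2]>0.108)&(W[:,:,2]<.120); print('housing',np.median(W[mm],axis=0),mm.sum(), cv2.minAreaRect((W[mm][:,:2]*1000).astype(np.float32)))
    mm=roi&(W[:,:,2]>0.03); print('all',cv2.minAreaRect((W[mm][:,:2]*1000).astype(np.float32)))
E
python3 m.py; python3 -c "
import cv2;a=cv2.imread('pics/top0.png')[180:310,220:400];cv2.imwrite('pics/topc.png',cv2.resize(a,None,fx=4.4,fy=4.4,interpolation=2))"
```

```text
top [ 255  229  105   66 2570] [[255.0, 229.0], [359.0, 229.0], [359.0, 294.0], [255.0, 294.0]] depth z med -0.000643433920837707 [ 0.52661715 -0.04240813  0.00865476]
flap rect mm 562.819580078125 -46.77484130859375 154.34844970703125 247.64739990234375 0.20225045084953308 cam [ 0.48788118 -0.11647248  1.44951413]
centroid [ 0.52415097 -0.04689646  0.097     ]
deck [ 0.59091594 -0.02794808  0.07429186] 2108 ((616.0990600585938, -36.32257080078125), (200.54689025878906, 169.84170532226562), 61.473731994628906)
housing [ 0.66614717 -0.06569295  0.11384695] 1547 ((658.7242431640625, -57.394134521484375), (191.74996948242188, 113.94392395019531), 46.38629150390625)
all ((604.6793212890625, -55.999420166015625), (247.23634338378906, 169.71388244628906), 62.03541946411133)
side [ 240  205  120  115 2792] [[359, 205], [252, 205], [240, 213], [240, 319], [261, 319], [241, 253], [243, 226], [325, 207], [341, 245], [359, 234]] depth z med 0.0004792837855724784 [ 0.71501156 -0.11391235  0.00288687]
flap rect mm 601.2081909179688 -28.149566650390625 265.474853515625 298.7080078125 42.660423278808594 cam [0.17089435 0.39158606 0.81592225]
centroid [ 0.65194947 -0.05531432  0.097     ]
deck [ 0.5891942  -0.00307698  0.07544383] 2589 ((616.1263427734375, -33.16780090332031), (199.64564514160156, 172.01126098632812), 61.12598419189453)
housing [ 0.66547222 -0.05741547  0.11513797] 1571 ((639.56494140625, -46.1148681640625), (189.1924591064453, 116.66461944580078), 61.355018615722656)
all ((402.31689453125, 109.55789184570312), (212.50344848632812, 698.0166015625), 56.303401947021484)
```

View pics/topc.png

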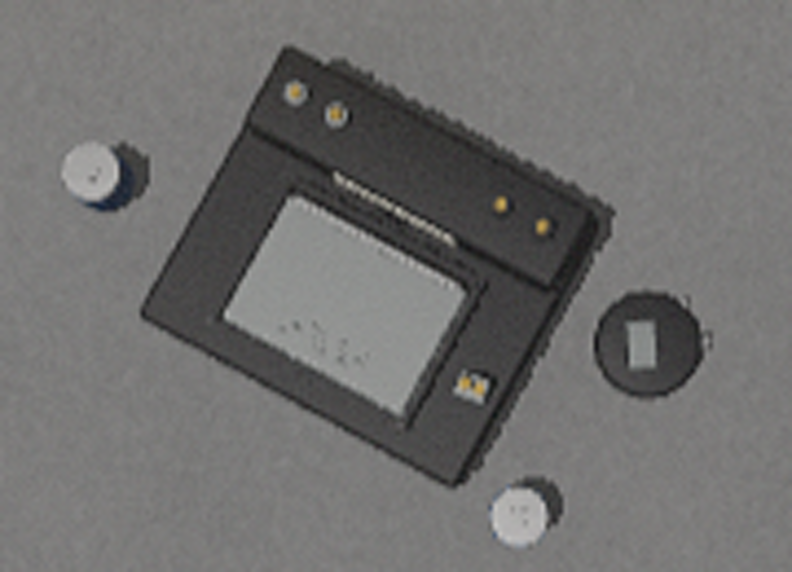

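View pics/wrist0.png

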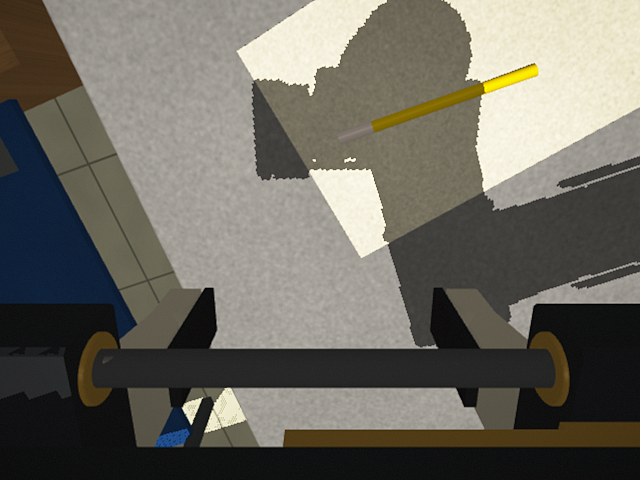

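```bash
cat > m2.py <<'E'
from h import *
for n in ['top','side']:
    c=dict(np.load('last_'+n+'.npz')); W=world(c); 
    im=c['pixels'].astype(int); X=W-[.616,-.035,0]
    m=(np.hypot(X[:,:,0],X[:,:,1])<.13)&(abs(W[:,:,2]-.097)<.008)&(im.min(2)>95)
    m=cv2.morphologyEx(m.astype(np.uint8),cv2.MORPH_CLOSE,np.ones((5,5)));m=cv2.morphologyEx(m,cv2.MORPH_OPEN,np.ones((5,5)))
    M=cv2.Rodrigues(c['rvec'])[0]; C=-M.T@c['tvec'].ravel()
    v,u=np.nonzero(m); d=np.c_[(u-c['cx'])/c['fx'],(v-c['cy'])/c['fy'],np.ones(len(u))]@M
    P=C+d*((.097-C[2])/d[:,2])[:,None]
    print(n,len(u),np.median(W[m>0][:,2]),cv2.minAreaRect((P[:,:2]*1000).astype(np.float32)),P.mean(0),(u.mean(),v.mean()))
    mm=(np.hypot(X[:,:,0],X[:,:,1])<.13)&(W[:,:,2]>.065)&(W[:,:,2]<.085)
    print('deck',cv2.minAreaRect((W[mm][:,:2]*1000).astype(np.float32)))
E
python3 m2.py
```

```text
top 1484 0.09651517325485395 ((593.978515625, -24.881912231445312), (109.71510314941406, 77.8310775756836), 61.37931823730469) [ 0.59374821 -0.02507265  0.097     ] (np.float64(297.9710242587601), np.float64(248.36859838274933))
deck ((616.0990600585938, -36.32257080078125), (200.54689025878906, 169.84170532226562), 61.473731994628906)
side 1531 0.09778654655237157 ((595.9405517578125, -23.420448303222656), (106.42518615722656, 77.52116394042969), 61.51240539550781) [ 0.59517562 -0.02230636  0.097     ] (np.float64(298.7446113651208), np.float64(259.21685173089486))
deck ((616.1263427734375, -33.16780090332031), (199.64564514160156, 172.01126098632812), 61.12598419189453)
```

```bash
cat > g.py <<'E'
import sys
from h import *
O=np.array([.617,-.036,0]); YAW=-28.6
U=R.from_euler('z',YAW,degrees=True).as_matrix()
def goto(ux,uy,uz,tilt):
    s=r.get_state(); A=R.from_euler('xyz',s['eef_rot'],degrees=True).as_matrix()
    t=np.radians(tilt); x=U@[np.sin(t),0,-np.cos(t)]; y=U@[0,1,0]; B=np.c_[x,y,np.cross(x,y)]
    p=O+U@np.array([ux,uy,uz])/1000
    print('t',s['time_s'],'now unit mm',np.round((U.T@(s['tcp_pos']-O))*1000,1),'F',np.round(U.T@s['contact_force'],1),'w',round(s['gripper_width'],4),'j',np.round(s['joints'],0))
    print('shift tool m',np.round(A.T@(p-s['tcp_pos']),4),'|',round(np.linalg.norm(p-s['tcp_pos']),3),'rotvec deg',np.round(R.from_matrix(A.T@B).as_rotvec(degrees=True),2))
goto(*map(float,sys.argv[1:5]))
E
python3 g.py -44 0 200 25; python3 g.py -44 0 250 0
```

```text
t 0.15 now unit mm [-671.3  401.5  225.9] F [ 0.1 -0.2 -0. ] w 0.0876 j [ 87.  21.   1.  -0. -70. -17.]
shift tool m [ 0.0265  0.5003 -0.5517] | 0.745 rotvec deg [-166.56   -3.     36.91]
t 0.15 now unit mm [-671.3  401.5  225.9] F [ 0.1 -0.2 -0. ] w 0.0876 j [ 87.  21.   1.  -0. -70. -17.]
shift tool m [-0.0235  0.5004 -0.5517] | 0.745 rotvec deg [-1.7042e+02  1.0000e-01 -2.0000e-02]
```

```bash
python3 -m creep '[{"ax":8,"tx":-0.01,"ty":0.02,"tz":-0.022,"fingers":0},{"ax":16,"tx":-0.02,"ty":0.04,"tz":-0.044,"fingers":0},{"ax":24,"tx":-0.024,"ty":0.06,"tz":-0.066,"fingers":0},{"ax":32,"tx":-0.024,"ty":0.08,"tz":-0.088,"fingers":0},{"ax":40,"tx":-0.024,"ty":0.1,"tz":-0.11,"fingers":0}]' 20; python3 g.py -44 0 250 0
```

```text
t 0.15 now unit mm [-671.3  401.5  225.9] F [ 0.1 -0.2 -0. ] w 0.0876 j [ 87.  21.   1.  -0. -70. -17.]
shift tool m [-0.0235  0.5004 -0.5517] | 0.745 rotvec deg [-1.7042e+02  1.0000e-01 -2.0000e-02]invalid input
```

```bash
python3 -m creep '[{"ax":8,"ay":0,"az":0,"tx":-0.01,"ty":0.02,"tz":-0.022,"fingers":0},{"ax":16,"ay":0,"az":0,"tx":-0.02,"ty":0.04,"tz":-0.044,"fingers":0},{"ax":24,"ay":0,"az":0,"tx":-0.024,"ty":0.06,"tz":-0.066,"fingers":0},{"ax":32,"ay":0,"az":0,"tx":-0.024,"ty":0.08,"tz":-0.088,"fingers":0},{"ax":40,"ay":0,"az":0,"tx":-0.024,"ty":0.1,"tz":-0.11,"fingers":0}]' 20; python3 g.py -44 0 250 0
```

```text
time_s: 0.65
tcp_pos: [0.2917, 0.5066, 0.2505]
eef_rot: [85.6, 90.0, -153.8]
contact_force: [0.2, 0.2, 0.1]
gripper_width: 0.053
t 0.65 now unit mm [-545.4  320.7  250.5] F [0.1 0.2 0.1] w 0.053 j [ 79.  11.  -9.  -0. -70. -49.]
shift tool m [ 5.000e-04  1.940e-02 -5.948e-01] | 0.595 rotvec deg [ 1.4927e+02 -1.0000e-02 -0.0000e+00]
```

```bash
python3 -m creep '[{"ax":8,"ay":0,"az":0,"tx":0,"ty":0.001,"tz":-0.03,"fingers":0},{"ax":16,"ay":0,"az":0,"tx":0,"ty":0.002,"tz":-0.06,"fingers":0},{"ax":24,"ay":0,"az":0,"tx":0,"ty":0.003,"tz":-0.09,"fingers":0},{"ax":32,"ay":0,"az":0,"tx":0,"ty":0.004,"tz":-0.12,"fingers":0},{"ax":40,"ay":0,"az":0,"tx":0,"ty":0.005,"tz":-0.15,"fingers":0}]'; python3 g.py -44 0 250 0
```

```text
time_s: 1.15
tcp_pos: [0.3646, 0.3754, 0.2505]
eef_rot: [104.3, 90.0, -175.0]
contact_force: [-0.0, 0.1, -1.2]
gripper_width: 0.0132
t 1.15 now unit mm [-418.6  240.4  250.5] F [-0.   0.  -1.2] w 0.0132 j [ 67.   5. -16.  -0. -69. -77.]
shift tool m [ 0.0005 -0.2743 -0.3505] | 0.445 rotvec deg [ 1.0927e+02 -1.0000e-02 -0.0000e+00]
```

```bash
python3 -m creep '[{"ax":8,"ay":0,"az":0,"tx":0,"ty":-0.02,"tz":-0.025,"fingers":0},{"ax":16,"ay":0,"az":0,"tx":0,"ty":-0.04,"tz":-0.05,"fingers":0},{"ax":24,"ay":0,"az":0,"tx":0,"ty":-0.06,"tz":-0.075,"fingers":0},{"ax":32,"ay":0,"az":0,"tx":0,"ty":-0.08,"tz":-0.1,"fingers":0},{"ax":40,"ay":0,"az":0,"tx":0,"ty":-0.1,"tz":-0.125,"fingers":0}]'; python3 g.py -44 0 250 0
```

```text
time_s: 1.65
tcp_pos: [0.4437, 0.2362, 0.2505]
eef_rot: [119.9, 90.0, 160.5]
contact_force: [0.7, -0.6, -0.4]
gripper_width: 0.0003
t 1.65 now unit mm [-282.4  156.   250.5] F [ 0.9 -0.2 -0.4] w 0.0003 j [  50.    3.  -18.   -0.  -68. -100.]
shift tool m [ 0.0005 -0.2782 -0.0615] | 0.285 rotvec deg [ 6.927e+01 -1.000e-02 -0.000e+00]
```

```bash
python3 -m creep '[{"ax":8,"ay":0,"az":0,"tx":0,"ty":-0.03,"tz":-0.006,"fingers":0},{"ax":16,"ay":0,"az":0,"tx":0,"ty":-0.06,"tz":-0.012,"fingers":0},{"ax":24,"ay":0,"az":0,"tx":0,"ty":-0.09,"tz":-0.018,"fingers":0},{"ax":32,"ay":0,"az":0,"tx":0,"ty":-0.12,"tz":-0.024,"fingers":0},{"ax":40,"ay":0,"az":0,"tx":0,"ty":-0.15,"tz":-0.03,"fingers":0}]'; python3 g.py -60 0 200 25
```

```text
time_s: 2.15
tcp_pos: [0.5195, 0.1034, 0.2505]
eef_rot: [171.8, 90.0, 172.4]
contact_force: [0.1, 0.3, -0.1]
gripper_width: 0.0006
t 2.15 now unit mm [-152.3   75.7  250.5] F [-0.   0.3 -0.1] w 0.0006 j [  32.    6.  -15.   -0.  -69. -122.]
shift tool m [ 0.0504 -0.1112  0.0435] | 0.13 rotvec deg [ 28.79 -24.46  -6.38]
```

```bash
python3 -m creep '[{"ax":5.76,"ay":-4.89,"az":-1.28,"tx":0.01,"ty":-0.022,"tz":0.009,"fingers":0},{"ax":11.52,"ay":-9.78,"az":-2.55,"tx":0.02,"ty":-0.044,"tz":0.018,"fingers":0},{"ax":17.27,"ay":-14.68,"az":-3.83,"tx":0.03,"ty":-0.067,"tz":0.026,"fingers":0},{"ax":23.03,"ay":-19.57,"az":-5.1,"tx":0.04,"ty":-0.089,"tz":0.035,"fingers":0},{"ax":28.8,"ay":-24.46,"az":-6.38,"tx":0.05,"ty":-0.111,"tz":0.0435,"fingers":0}]'; python3 g.py -44 0 110 25; python3 -c "
from h import *
s,c=cap('wrist','w1.png');cap('side','s1.png');cap('top','t1.png')
W=world(c,s);print(W[240,320],W[200,320])"
```

```text
time_s: 2.65
tcp_pos: [0.5666, -0.0108, 0.2058]
eef_rot: [0.0, 65.9, -27.5]
contact_force: [0.9, 2.0, -0.7]
gripper_width: -0.0001
t 2.65 now unit mm [-56.3  -2.  205.8] F [-0.2  2.2 -0.7] w -0.0001 j [  29.   -0.  -45.   35.  -37. -174.]
shift tool m [ 0.0924  0.0018 -0.0279] | 0.097 rotvec deg [ 0.99 -0.88 -0.46]
[ 0.61991463 -0.04227763  0.09788841] [ 0.58945809 -0.02623133  0.0975578 ]
```

View pics/w1.png

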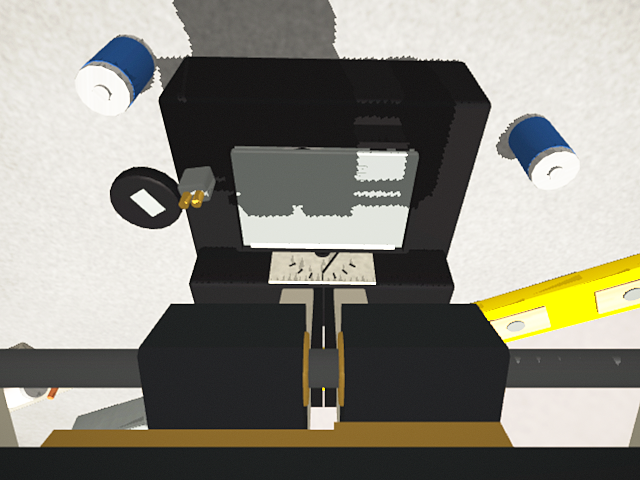

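View pics/s1.png

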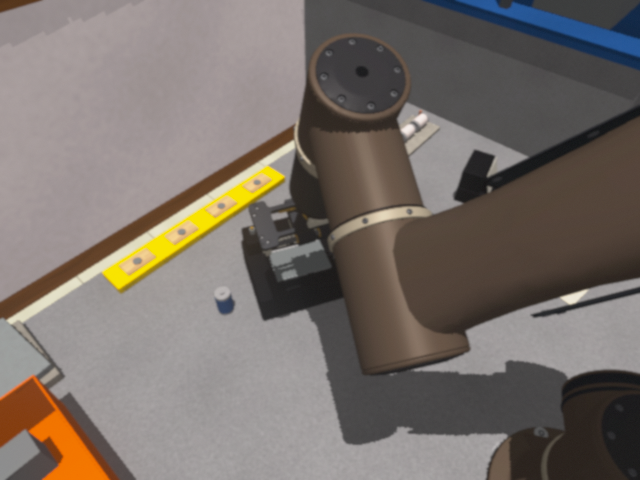

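```bash
python3 -c "
from h import *
print(r.get_state()['joints'])"; python3 g.py -48 0 130 18
```

```text
[ 2.91558700e+01 -7.41722379e-02 -4.48820866e+01  3.46323763e+01
 -3.68534692e+01 -1.73626029e+02]
t 2.8 now unit mm [-56.1  -3.9 205.5] F [-0.2 -0.5 -0.1] w 0.0005 j [  29.   -0.  -45.   35.  -37. -174.]
shift tool m [ 0.0723  0.0038 -0.0232] | 0.076 rotvec deg [ 0.63  5.93 -0.21]
```

```bash
python3 -m creep '[{"ax":0.3,"ay":3,"az":-0.1,"tx":0.025,"ty":0.001,"tz":-0.008,"fingers":0},{"ax":0.6,"ay":6,"az":-0.2,"tx":0.05,"ty":0.003,"tz":-0.016,"fingers":0},{"ax":0.6,"ay":6,"az":-0.2,"tx":0.07,"ty":0.004,"tz":-0.023,"fingers":0},{"ax":0.6,"ay":6,"az":-0.2,"tx":0.07,"ty":0.004,"tz":-0.023,"fingers":0}]'; python3 g.py -44 0 105 18
```

```text
time_s: 3.2
tcp_pos: [0.5759, -0.0107, 0.1314]
eef_rot: [0.2, 72.1, -28.5]
contact_force: [-0.9, -0.4, -0.4]
gripper_width: 0.0006
t 3.2 now unit mm [-48.2   2.6 131.4] F [-0.6 -0.8 -0.4] w 0.0006 j [  26.    8.  -43.   29.  -32. -168.]
shift tool m [ 0.0264 -0.0026 -0.0041] | 0.027 rotvec deg [-0.11 -0.15 -0.02]
```

```bash
python3 -m creep '[{"ax":0,"ay":0,"az":0,"tx":0.013,"ty":-0.0013,"tz":-0.002,"fingers":0},{"ax":0,"ay":0,"az":0,"tx":0.026,"ty":-0.0026,"tz":-0.004,"fingers":0},{"ax":0,"ay":0,"az":0,"tx":0.026,"ty":-0.0026,"tz":-0.004,"fingers":0}]'; python3 g.py -44 0 95 18;python3 -c "
from h import *
cap('wrist','w2.png')"
```

```text
time_s: 3.5
tcp_pos: [0.5784, -0.0153, 0.1073]
eef_rot: [0.3, 72.0, -28.3]
contact_force: [0.2, -0.5, 0.1]
gripper_width: 0.0007
t 3.5 now unit mm [-43.8  -0.3 107.3] F [ 0.4 -0.3  0.1] w 0.0007 j [  25.   10.  -46.   33.  -27. -172.]
shift tool m [ 0.0117  0.0002 -0.004 ] | 0.012 rotvec deg [-0.   -0.01 -0.09]
```

View pics/w2.png

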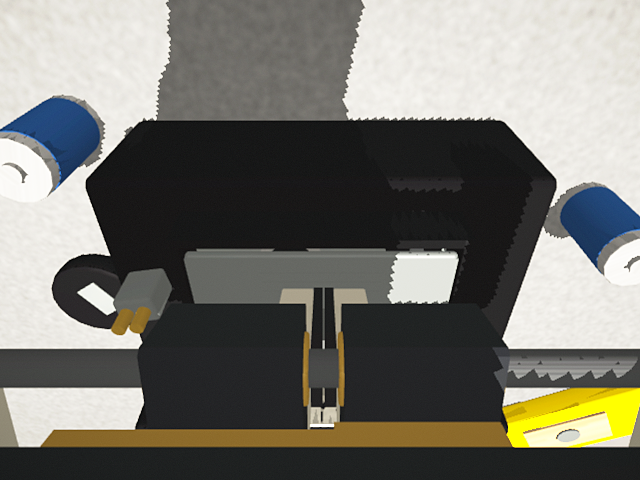

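```bash
python3 -m creep '[{"ax":0,"ay":4,"az":0,"tx":0.0,"ty":0,"tz":0,"fingers":0},{"ax":0,"ay":8,"az":0,"tx":0,"ty":0,"tz":0,"fingers":0},{"ax":0,"ay":8,"az":0,"tx":0.003,"ty":0,"tz":-0.001,"fingers":0},{"ax":0,"ay":8,"az":0,"tx":0.003,"ty":0,"tz":-0.001,"fingers":0}]'; python3 g.py -44 0 95 10
```

```text
time_s: 3.95
tcp_pos: [0.5792, -0.0147, 0.1049]
eef_rot: [0.9, 79.9, -27.6]
contact_force: [0.1, 0.3, -0.5]
gripper_width: 0.0003
t 3.95 now unit mm [-43.3   0.6 104.9] F [-0.1  0.3 -0.5] w 0.0003 j [  23.   13.  -34.   13.  -38. -151.]
shift tool m [ 0.0096 -0.0006 -0.0024] | 0.01 rotvec deg [ 0.06  0.13 -0.18]
```

```bash
python3 -m creep '[{"ax":0,"ay":0,"az":0,"tx":0.004,"ty":0,"tz":-0.001,"fingers":0},{"ax":0,"ay":0,"az":0,"tx":0.008,"ty":0,"tz":-0.002,"fingers":0},{"ax":0,"ay":0,"az":0,"tx":0.009,"ty":0,"tz":-0.002,"fingers":0},{"ax":0,"ay":0,"az":0,"tx":0.009,"ty":0,"tz":-0.002,"fingers":0}]'; python3 g.py -44 0 94 10
```

```text
time_s: 4.35
tcp_pos: [0.5777, -0.015, 0.0947]
eef_rot: [0.4, 80.0, -28.0]
contact_force: [-0.7, 1.1, 1.5]
gripper_width: 0.0006
t 4.35 now unit mm [-44.6  -0.4  94.7] F [-1.1  0.6  1.5] w 0.0006 j [  23.   14.  -34.   13.  -36. -152.]
shift tool m [0.0008 0.0004 0.0005] | 0.001 rotvec deg [ 0.18  0.02 -0.1 ]
```

```bash
python3 -m creep '[{"ax":0,"ay":0,"az":0,"tx":0.001,"ty":0,"tz":0,"fingers":0},{"ax":0,"ay":0,"az":0,"tx":0.002,"ty":0,"tz":0,"fingers":0},{"ax":0,"ay":0,"az":0,"tx":0.002,"ty":0,"tz":0,"fingers":0}]'; python3 g.py -44 0 94 10
```

```text
time_s: 4.65
tcp_pos: [0.578, -0.0151, 0.0932]
eef_rot: [0.4, 80.0, -28.0]
contact_force: [-4.9, 2.2, 6.6]
gripper_width: 0.0006
t 4.65 now unit mm [-44.2  -0.3  93.2] F [-5.4 -0.4  6.6] w 0.0006 j [  23.   14.  -34.   13.  -36. -152.]
shift tool m [-0.0008  0.0003  0.0004] | 0.001 rotvec deg [ 0.15  0.01 -0.1 ]
```

```bash
python3 -m creep '[{"ax":0,"ay":0,"az":0,"tx":0.001,"ty":0,"tz":-0.0003,"fingers":0},{"ax":0,"ay":0,"az":0,"tx":0.001,"ty":0,"tz":-0.0003,"fingers":0}]'; python3 g.py -44 0 94 10
```

```text
time_s: 4.85
tcp_pos: [0.5781, -0.0151, 0.0927]
eef_rot: [0.4, 80.0, -28.0]
contact_force: [-7.5, 3.1, 13.1]
gripper_width: 0.0007
t 4.85 now unit mm [-44.2  -0.3  92.7] F [-8.1 -0.8 13.1] w 0.0007 j [  23.   14.  -35.   13.  -36. -152.]
shift tool m [-0.0013  0.0003  0.0004] | 0.001 rotvec deg [ 0.16  0.04 -0.11]
```

Force rises sharply, so it's on the stop (13 N). Now release, backing up quickly.

```bash
python3 -m creep '[{"ax":0,"ay":0,"az":0,"tx":-0.03,"ty":0,"tz":0,"fingers":0},{"ax":0,"ay":0,"az":0,"tx":-0.075,"ty":0,"tz":0,"fingers":0},{"ax":0,"ay":0,"az":0,"tx":-0.12,"ty":0,"tz":0,"fingers":0},{"ax":0,"ay":0,"az":0,"tx":-0.13,"ty":0,"tz":-0.02,"fingers":0},{"ax":0,"ay":0,"az":0,"tx":-0.13,"ty":0,"tz":-0.05,"fingers":0}]'; python3 -m creep '[{"ax":0,"ay":0,"az":0,"tx":0,"ty":0,"tz":0,"fingers":0},{"ax":0,"ay":0,"az":0,"tx":0,"ty":0,"tz":0,"fingers":0},{"ax":0,"ay":0,"az":0,"tx":0,"ty":0,"tz":0,"fingers":0},{"ax":0,"ay":0,"az":0,"tx":0,"ty":0,"tz":0,"fingers":0},{"ax":0,"ay":0,"az":0,"tx":0,"ty":0,"tz":0,"fingers":0}]'; python3 g.py -43 -14 220 25;python3 -c "
from h import *
cap('wrist','w3.png')"
```

```text
time_s: 5.35
tcp_pos: [0.5164, 0.0197, 0.2138]
eef_rot: [1.8, 79.8, -26.7]
contact_force: [0.6, -0.0, -1.3]
gripper_width: 0.0005
time_s: 5.85
tcp_pos: [0.5154, 0.0188, 0.211]
eef_rot: [0.4, 80.0, -28.1]
contact_force: [-0.2, 0.3, -0.9]
gripper_width: 0.0005
t 5.85 now unit mm [-115.4   -0.5  211. ] F [-0.3  0.2 -0.9] w 0.0005 j [  30.    1.  -31.   11.  -53. -155.]
shift tool m [ 0.0037 -0.0136  0.0728] | 0.074 rotvec deg [  0.12 -14.99  -0.1 ]
```

View pics/w3.png

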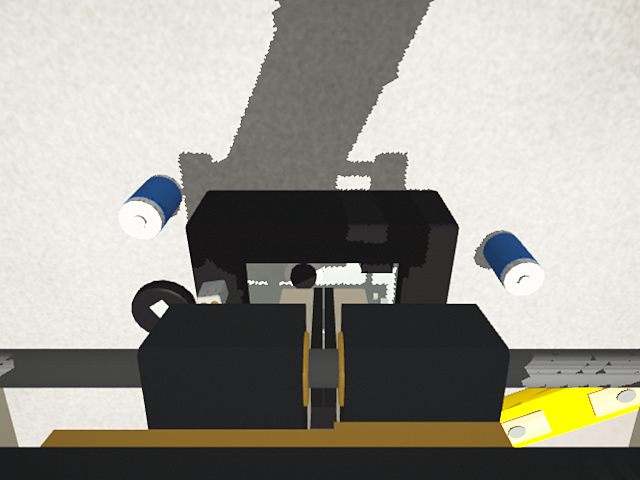

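```bash
python3 - <<'E'
from h import *
c=dict(np.load('last_wrist.npz')); s={'tcp_pos':c['tp'],'eef_rot':c['er']}
W=world(c,s); O=np.array([.617,-.036,0]);U=R.from_euler('z',-28.6,degrees=True).as_matrix()
Q=(W-O)@U*1000
A=R.from_euler('xyz',s['eef_rot'],degrees=True).as_matrix(); T=((W-s['tcp_pos'])@A)*1000
for v,u in [(276,303),(270,303),(284,303),(276,285),(276,275),(276,340),(270,380),(200,320),(245,320)]: print('unit',v,u,Q[v,u].round(1))
for v,u in [(295,295),(302,290),(310,200),(310,300),(310,145),(350,200),(420,200),(420,145),(425,400),(310,350),(440,300),(365,100),(365,324),(293,317),(300,324)]: print('tool',v,u,T[v,u].round(1))
C=A@c['T_tool_cam'][:3,3]+s['tcp_pos']
im=c['pixels']; m=np.zeros((480,640),np.uint8); g=im.max(2)
m[262:292,285:325]=(g[262:292,285:325]<60); n,l,st,ce=cv2.connectedComponentsWithStats(m); k=1+np.argmax(st[1:,4]); print(st[k],ce[k])
u,v=ce[k]; d=A@(c['T_tool_cam'][:3,:3]@[(u-c['cx'])/c['fx'],(v-c['cy'])/c['fy'],1]); p=C+d*((.083-C[2])/d[2]); print('button unit',((p-O)@U*1000).round(1))
E
```

```text
unit 276 303 [-48.9 -16.2  85.9]
unit 270 303 [-53.9 -16.1  85.6]
unit 284 303 [-42.6 -16.3  87.1]
unit 276 285 [-43.9 -30.2  78.4]
unit 276 275 [-42.3 -38.1  75.9]
unit 276 340 [-42.4  11.5  76. ]
unit 270 380 [-54.5  40.1  86.3]
unit 200 320 [-85.8  -4.   30.8]
unit 245 320 [-71.1  -3.7  78.9]
tool 295 295 [-11.7 -11.7 -12. ]
tool 302 290 [-17.5 -13.1 -12. ]
tool 310 200 [-74.9 -27.8 -39.1]
tool 310 300 [-74.4  -6.2 -38.9]
tool 310 145 [ 218.5 -174.1  115.9]
tool 350 200 [-90.1 -23.7 -39. ]
tool 420 200 [-89.9 -25.1 -23.3]
tool 420 145 [ 264.  -213.3  285.8]
tool 425 400 [-91.9  13.4 -23.9]
tool 310 350 [-74.8   4.7 -39.1]
tool 440 300 [-95.4  -5.4 -23.7]
tool 365 100 [-82.9 -46.8 -30.8]
tool 365 324 [-83.2  -1.  -31.1]
tool 293 317 [ -6.9  -3.5 -10.5]
tool 300 324 [148.6  -0.5  70.2]
[285 262  40  26 561] [303.1657754  274.63636364]
button unit [-48.2 -16.2  83. ]
```

```bash
for i in 1 2 3 4; do python3 -m creep '[{"ax":-8.4,"ay":0,"az":0,"tx":0,"ty":0,"tz":0,"fingers":0},{"ax":-16.8,"ay":0,"az":0,"tx":0,"ty":0,"tz":0,"fingers":0},{"ax":-25.2,"ay":0,"az":0,"tx":0,"ty":0,"tz":0,"fingers":0},{"ax":-33.6,"ay":0,"az":0,"tx":0,"ty":0,"tz":0,"fingers":0},{"ax":-42,"ay":0,"az":0,"tx":0,"ty":0,"tz":0,"fingers":0}]' | tail -3; done
sed -i 's/def goto(ux,uy,uz,tilt):/def goto(ux,uy,uz,tilt,h=1):/; s/y=U@\[0,1,0\]/y=h*(U@[0,1,0])/; s/sys.argv\[1:5\]/sys.argv[1:]/' g.py; python3 g.py -42 -14 180 25 -1
```

```text
eef_rot: [-41.9, 80.0, -28.0]
contact_force: [-0.5, 1.0, 0.5]
gripper_width: 0.0005
eef_rot: [-83.9, 80.0, -28.0]
contact_force: [0.2, -0.8, -1.0]
gripper_width: 0.0004
eef_rot: [-125.9, 80.0, -28.0]
contact_force: [0.0, 0.0, 0.3]
gripper_width: 0.0003
eef_rot: [-167.9, 80.0, -28.0]
contact_force: [0.4, 0.5, 0.2]
gripper_width: 0.0005
t 7.9 now unit mm [-115.6   -0.6  211.1] F [0.1 0.7 0.2] w 0.0005 j [ 30.   1. -31.  11. -53.  13.]
shift tool m [ 0.0434 -0.0001 -0.0684] | 0.081 rotvec deg [-11.46  14.94  -1.41]
```

```bash
python3 g.py -85 -14 175 25 -1
```

```text
t 7.9 now unit mm [-115.6   -0.6  211.1] F [0.1 0.7 0.2] w 0.0005 j [ 30.   1. -31.  11. -53.  13.]
shift tool m [ 0.0408  0.0085 -0.0261] | 0.049 rotvec deg [-11.46  14.94  -1.41]
```

```bash
python3 -m creep '[{"ax":-4,"ay":5,"az":-0.5,"tx":0.014,"ty":0.003,"tz":-0.009,"fingers":0},{"ax":-8,"ay":10,"az":-1,"tx":0.028,"ty":0.006,"tz":-0.018,"fingers":0},{"ax":-11.5,"ay":15,"az":-1.4,"tx":0.041,"ty":0.0085,"tz":-0.026,"fingers":0},{"ax":-11.5,"ay":15,"az":-1.4,"tx":0.041,"ty":0.0085,"tz":-0.026,"fingers":0}]'; python3 g.py -43 -14 88 25 -1;python3 -c "
from h import *
cap('wrist','w4.png');cap('side','s4.png')"
```

```text
time_s: 8.3
tcp_pos: [0.5326, -0.0088, 0.172]
eef_rot: [179.3, 64.9, -29.2]
contact_force: [0.2, -1.1, 0.3]
gripper_width: 0.0005
t 8.3 now unit mm [-87.1 -16.5 172. ] F [ 0.7 -0.9  0.3] w 0.0005 j [ 30.  -1. -54.  43. -32.  -5.]
shift tool m [ 0.0948 -0.0029 -0.0044] | 0.095 rotvec deg [ 0.07 -0.05 -0.27]
```

View pics/w4.png

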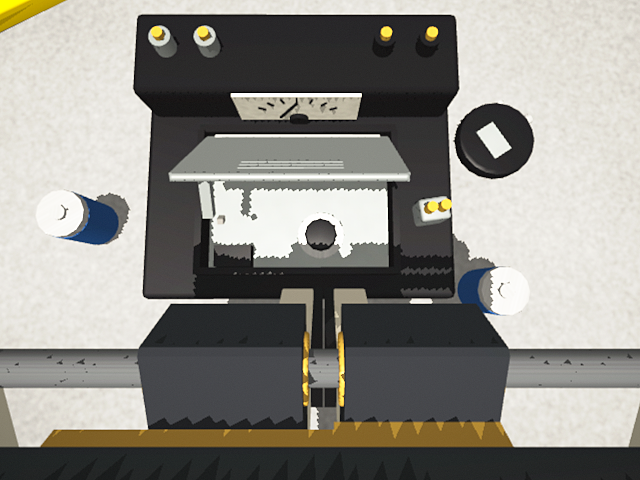

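View pics/s4.png

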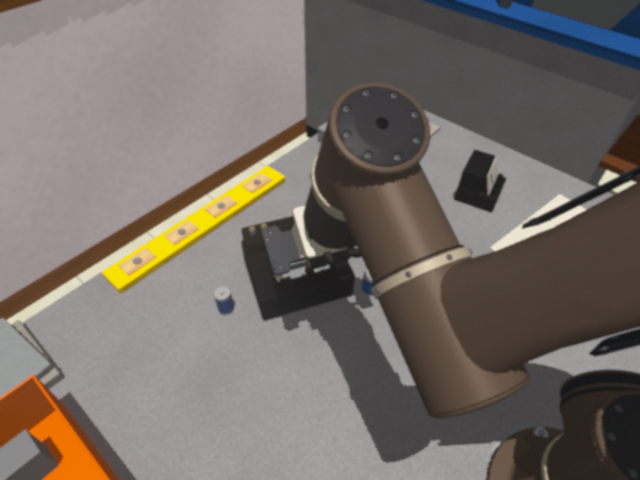

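```bash
python3 - <<'E'
from h import *
c=dict(np.load('last_wrist.npz')); s={'tcp_pos':c['tp'],'eef_rot':c['er']}
W=world(c,s); O=np.array([.617,-.036,0]);U=R.from_euler('z',-28.6,degrees=True).as_matrix()
Q=(W-O)@U*1000
A=R.from_euler('xyz',s['eef_rot'],degrees=True).as_matrix()
C=A@c['T_tool_cam'][:3,3]+s['tcp_pos']
g=c['pixels'].max(2); m=np.zeros((480,640),np.uint8); m[212:256,300:342]=g[212:256,300:342]<90
n,l,st,ce=cv2.connectedComponentsWithStats(m); k=1+np.argmax(st[1:,4]); print(st[k],ce[k])
x,y,w,h,_=st[k]
def ray(u,v,z):
    d=A@(c['T_tool_cam'][:3,:3]@[(u-c['cx'])/c['fx'],(v-c['cy'])/c['fy'],1]); p=C+d*((z-C[2])/d[2]); return ((p-O)@U*1000).round(1)
print('button',ray(*ce[k],.085),ray(x,ce[k][1],.085),ray(x+w,ce[k][1],.085),ray(ce[k][0],y,.085),ray(ce[k][0],y+h,.085))
for v,u in [(235,321),(140,290),(155,290),(174,290),(179,290),(260,290),(272,290),(290,250)]: print(v,u,Q[v,u].round(1))
E
```

```text
[305 219  32  32 504] [320.67460317 232.69246032]
button [-45.2 -16.6  85. ] [-45.2  -6.9  85. ] [-45.2 -26.7  85. ] [-36.6 -16.6  85. ] [-56.5 -16.6  85. ]
235 321 [-46.7 -16.8  85.9]
140 290 [  6.8   1.3 106.5]
155 290 [-11.   -0.8 134. ]
174 290 [-28.2  -2.8 160.6]
179 290 [-30.2  -2.7 159.2]
260 290 [-61.6   2.7  78.3]
272 290 [-69.9   1.4  96.5]
290 250 [-80.4  27.8  76.9]
```

```bash
python3 g.py -42 -16.5 92 25 -1
```

```text
t 8.4 now unit mm [-85.8 -15.5 173.9] F [ 0.6 -0.6 -0.7] w 0.0003 j [ 30.  -1. -53.  43. -32.  -5.]
shift tool m [ 0.0927  0.0007 -0.0051] | 0.093 rotvec deg [-0.23 -0.01 -0.19]
```

```bash
python3 -m creep '[{"ax":0,"ay":0,"az":0,"tx":0.025,"ty":0,"tz":-0.001,"fingers":0},{"ax":0,"ay":0,"az":0,"tx":0.05,"ty":0,"tz":-0.003,"fingers":0},{"ax":0,"ay":0,"az":0,"tx":0.075,"ty":0,"tz":-0.005,"fingers":0},{"ax":-0.2,"ay":0,"az":-0.2,"tx":0.093,"ty":0.0007,"tz":-0.005,"fingers":0},{"ax":-0.2,"ay":0,"az":-0.2,"tx":0.093,"ty":0.0007,"tz":-0.005,"fingers":0}]'; python3 g.py -42 -16.5 82 25 -1;python3 -c "
from h import *
cap('wrist','w5.png')"; python3 g.py -42 -16.5 82 25 -1
```

```text
time_s: 8.9
tcp_pos: [0.5802, -0.03, 0.0972]
eef_rot: [179.6, 65.5, -29.3]
contact_force: [0.1, -0.5, 0.2]
gripper_width: 0.0001
t 8.9 now unit mm [-35.2 -12.3  97.2] F [ 0.3 -0.4  0.2] w 0.0001 j [ 13.   9. -58.  74. -17. -22.]
shift tool m [0.0111 0.0042 0.0125] | 0.017 rotvec deg [-0.2   0.52 -0.28]
t 8.95 now unit mm [-35.5 -12.5  98.2] F [ 0.2 -1.1  0.3] w 0.0004 j [ 13.   8. -58.  74. -17. -22.]
shift tool m [0.012  0.004  0.0126] | 0.018 rotvec deg [-0.23  0.47 -0.26]
```

View pics/w5.png

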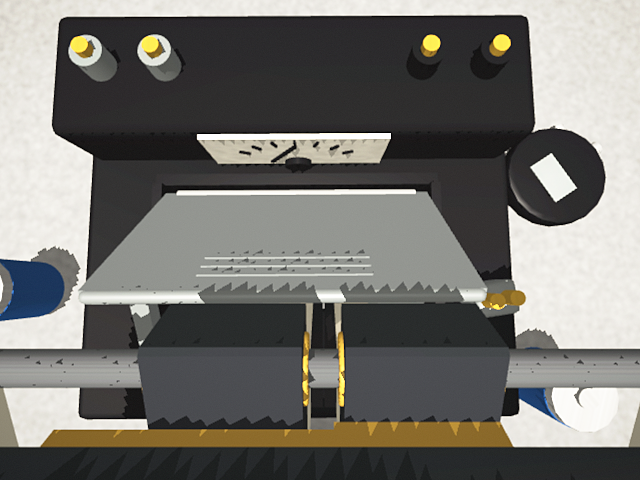

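```bash
python3 g.py -43.5 -16.5 97 22 -1
```

```text
t 8.95 now unit mm [-35.5 -12.5  98.2] F [ 0.2 -1.1  0.3] w 0.0004 j [ 13.   8. -58.  74. -17. -22.]
shift tool m [-0.0023  0.0041  0.0078] | 0.009 rotvec deg [-0.24 -2.53 -0.26]
```

```bash
python3 -m creep '[{"ax":-0.2,"ay":-2.5,"az":-0.3,"tx":-0.002,"ty":0.004,"tz":0.008,"fingers":0},{"ax":-0.2,"ay":-2.5,"az":-0.3,"tx":-0.002,"ty":0.004,"tz":0.008,"fingers":0},{"ax":-0.2,"ay":-2.5,"az":-0.3,"tx":-0.002,"ty":0.004,"tz":0.008,"fingers":0}]';  python3 g.py -43.5 -16.5 90 22 -1
```

```text
time_s: 9.25
tcp_pos: [0.5706, -0.0267, 0.0983]
eef_rot: [-179.4, 67.9, -27.9]
contact_force: [0.2, 0.2, 0.5]
gripper_width: 0.0005
t 9.25 now unit mm [-45.2 -14.   98.3] F [0.  0.3 0.5] w 0.0005 j [ 18.   8. -56.  58. -19. -11.]
shift tool m [0.0083 0.0025 0.0016] | 0.009 rotvec deg [ 0.09 -0.11  0.28]
```

```bash
python3 -m creep '[{"ax":0,"ay":0,"az":0.2,"tx":0.004,"ty":0.001,"tz":0.001,"fingers":0},{"ax":0,"ay":0,"az":0.3,"tx":0.0085,"ty":0.0025,"tz":0.0016,"fingers":0},{"ax":0,"ay":0,"az":0.3,"tx":0.0085,"ty":0.0025,"tz":0.0016,"fingers":0}]';  python3 g.py -43.5 -16.5 84 22 -1
```

```text
time_s: 9.55
tcp_pos: [0.5702, -0.0306, 0.0888]
eef_rot: [179.5, 67.9, -28.9]
contact_force: [0.1, -0.4, 0.2]
gripper_width: 0.0004
t 9.55 now unit mm [-43.6 -17.7  88.8] F [ 0.3 -0.3  0.2] w 0.0004 j [ 16.   9. -57.  63. -17. -15.]
shift tool m [ 0.0045 -0.0012  0.0017] | 0.005 rotvec deg [ 0.14 -0.08 -0.13]
```

```bash
python3 -m creep '[{"ax":0,"ay":0,"az":0,"tx":0.0014,"ty":-0.0006,"tz":0.0006,"fingers":0},{"ax":0,"ay":0,"az":0,"tx":0.0028,"ty":-0.0012,"tz":0.0011,"fingers":0},{"ax":0,"ay":0,"az":0,"tx":0.0028,"ty":-0.0012,"tz":0.0011,"fingers":0}]';  python3 g.py -43.5 -16.5 82 22 -1
```

```text
time_s: 9.85
tcp_pos: [0.5709, -0.03, 0.0857]
eef_rot: [179.5, 67.9, -29.0]
contact_force: [0.2, -0.6, 2.8]
gripper_width: 0.0003
t 9.85 now unit mm [-43.4 -16.8  85.7] F [ 0.5 -0.4  2.8] w 0.0003 j [ 15.   9. -57.  65. -17. -16.]
shift tool m [ 0.0034 -0.0003  0.0015] | 0.004 rotvec deg [ 0.1  -0.08 -0.15]
```

Force 2.8 N: on the button. Continue.

```bash
python3 -m creep '[{"ax":0,"ay":0,"az":0,"tx":0.0015,"ty":0,"tz":0.0006,"fingers":0},{"ax":0,"ay":0,"az":0,"tx":0.003,"ty":0,"tz":0.0012,"fingers":0},{"ax":0,"ay":0,"az":0,"tx":0.003,"ty":0,"tz":0.0012,"fingers":0}]';  python3 g.py -43.5 -16.5 80 22 -1
```

```text
time_s: 10.15
tcp_pos: [0.5709, -0.03, 0.0823]
eef_rot: [179.5, 67.9, -29.0]
contact_force: [-0.5, -1.6, 4.5]
gripper_width: 0.0002
t 10.15 now unit mm [-43.3 -16.8  82.3] F [ 0.4 -1.7  4.5] w 0.0002 j [ 14.  10. -58.  68. -16. -18.]
shift tool m [ 0.002  -0.0003  0.001 ] | 0.002 rotvec deg [ 0.11 -0.06 -0.14]
```

```bash
python3 -m creep '[{"ax":0,"ay":0,"az":0,"tx":0.001,"ty":0,"tz":0.0004,"fingers":0},{"ax":0,"ay":0,"az":0,"tx":0.0018,"ty":0,"tz":0.0008,"fingers":0},{"ax":0,"ay":0,"az":0,"tx":0.0018,"ty":0,"tz":0.0008,"fingers":0}]';  python3 g.py -43.5 -16.5 80 22 -1
```

```text
time_s: 10.45
tcp_pos: [0.5713, -0.0301, 0.0816]
eef_rot: [179.7, 67.8, -28.9]
contact_force: [-9.0, -0.7, 16.0]
gripper_width: 0.0007
t 10.45 now unit mm [-43.  -16.7  81.6] F [-7.5 -4.9 16. ] w 0.0007 j [ 14.  10. -58.  70. -16. -19.]
shift tool m [ 0.0012 -0.0002  0.0011] | 0.002 rotvec deg [ 0.09 -0.17 -0.11]
```

```bash
python3 -m creep '[{"ax":0,"ay":0,"az":0,"tx":-0.02,"ty":0,"tz":0,"fingers":0},{"ax":0,"ay":0,"az":0,"tx":-0.045,"ty":0,"tz":0,"fingers":0},{"ax":0,"ay":0,"az":0,"tx":-0.07,"ty":0,"tz":0,"fingers":0},{"ax":0,"ay":0,"az":0,"tx":-0.1,"ty":0,"tz":0,"fingers":0},{"ax":0,"ay":0,"az":0,"tx":-0.1,"ty":0,"tz":0,"fingers":0}]'; python3 -m creep '[{"ax":0,"ay":0,"az":0,"tx":0,"ty":0,"tz":0,"fingers":0},{"ax":0,"ay":0,"az":0,"tx":0,"ty":0,"tz":0,"fingers":0}]'; python3 -c "
from h import *
s,c=cap('wrist','w6.png')
O=np.array([.617,-.036,0]);U=R.from_euler('z',-28.6,degrees=True).as_matrix()
Q=(world(c,s)-O)@U*1000
m=(np.hypot(Q[:,:,0]+45.5,Q[:,:,1]+16.5)<7)&(Q[:,:,2]<100); print(m.sum(),np.median(Q[m],axis=0))
m=(np.hypot(Q[:,:,0]+40,Q[:,:,1]-10)<8)&(Q[:,:,2]<100); print(m.sum(),np.median(Q[m],axis=0))
"; python3 g.py -8 -2 165 0 -1
```

```text
time_s: 10.95
tcp_pos: [0.5391, -0.0091, 0.1763]
eef_rot: [-179.6, 67.8, -28.0]
contact_force: [-0.2, 1.4, -0.1]
gripper_width: 0.0007
time_s: 11.15
tcp_pos: [0.5375, -0.0118, 0.172]
eef_rot: [179.4, 68.0, -29.1]
contact_force: [-0.8, -0.6, -0.6]
gripper_width: 0.0004
388 [-45.49572698 -16.31951063  79.62523147]
493 [-40.1808682    9.79918489  76.65099583]
t 11.2 now unit mm [-81.4 -17.1 171.8] F [-0.8  0.2  0.2] w 0.0004 j [ 30.   0. -49.  35. -34.   4.]
shift tool m [ 0.0337 -0.0151 -0.0655] | 0.075 rotvec deg [  0.09 -21.98  -0.24]
```

View pics/w6.png

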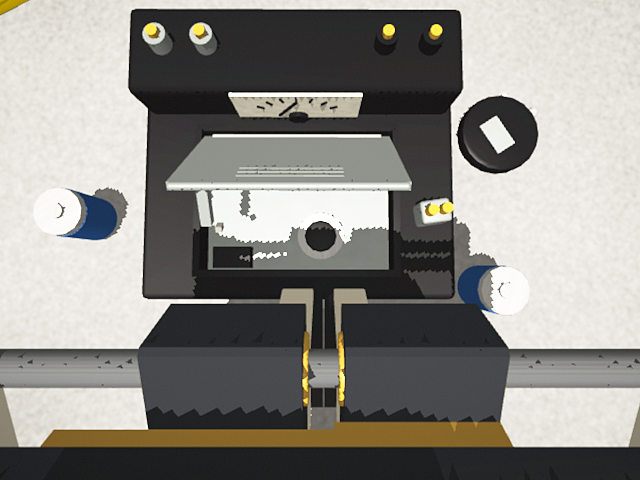

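```bash
python3 g.py 0 -2 205 0 -1
```

```text
t 11.2 now unit mm [-81.4 -17.1 171.8] F [-0.8  0.2  0.2] w 0.0004 j [ 30.   0. -49.  35. -34.   4.]
shift tool m [-0.0004 -0.0149 -0.0879] | 0.089 rotvec deg [  0.09 -21.98  -0.24]
```

```bash
python3 -m creep '[{"ax":0,"ay":-6,"az":0,"tx":-0.03,"ty":-0.003,"tz":-0.012,"fingers":0},{"ax":0,"ay":-12,"az":0,"tx":-0.03,"ty":-0.007,"tz":-0.03,"fingers":0},{"ax":0,"ay":-18,"az":-0.2,"tx":-0.02,"ty":-0.011,"tz":-0.06,"fingers":0},{"ax":0,"ay":-22,"az":-0.2,"tx":0,"ty":-0.015,"tz":-0.088,"fingers":0},{"ax":0,"ay":-22,"az":-0.2,"tx":0,"ty":-0.015,"tz":-0.088,"fingers":0}]';  python3 -m creep '[{"ax":0,"ay":0,"az":0,"tx":0,"ty":0,"tz":0,"fingers":0},{"ax":0,"ay":0,"az":0,"tx":0,"ty":0,"tz":0,"fingers":0}]'; python3 g.py 2 -2 145 0 -1; python3 -c "
from h import *
s,c=cap('wrist','w7.png')"
```

```text
time_s: 11.7
tcp_pos: [0.6207, -0.0401, 0.1988]
eef_rot: [34.8, 89.5, -174.0]
contact_force: [-2.8, -0.1, -1.5]
gripper_width: 0.0007
time_s: 11.9
tcp_pos: [0.6155, -0.038, 0.2046]
eef_rot: [75.2, 89.9, -133.3]
contact_force: [-1.6, 0.5, 0.6]
gripper_width: 0.0005
t 11.9 now unit mm [ -0.3  -2.5 204.6] F [-1.7 -0.3  0.6] w 0.0005 j [ 15.  16.  -9.   0. -65.  47.]
shift tool m [ 0.0596 -0.0006 -0.0023] | 0.06 rotvec deg [ 0.04  0.03 -0.1 ]
```

View pics/w7.png

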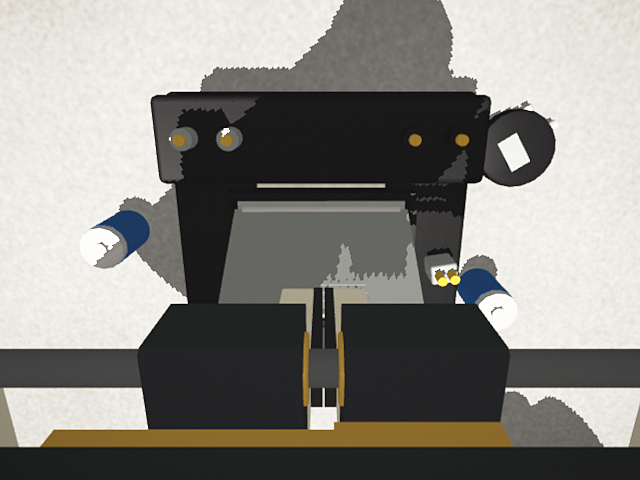

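```bash
python3 -m creep '[{"ax":0,"ay":0,"az":0,"tx":0.025,"ty":0,"tz":-0.003,"fingers":0},{"ax":0,"ay":0,"az":0,"tx":0.05,"ty":0,"tz":-0.003,"fingers":0},{"ax":0,"ay":0,"az":0,"tx":0.068,"ty":0,"tz":-0.003,"fingers":0},{"ax":0,"ay":0,"az":0,"tx":0.068,"ty":0,"tz":-0.003,"fingers":0}]'; python3 g.py -10 -2 120 0 -1
```

```text
time_s: 12.35
tcp_pos: [0.6168, -0.0383, 0.1369]
eef_rot: [41.0, 89.9, -167.5]
contact_force: [-0.5, -0.0, -1.0]
gripper_width: 0.0006
t 12.35 now unit mm [  0.9  -2.1 136.9] F [-0.4 -0.2 -1. ] w 0.0006 j [ 15.  19. -14.  -0. -57.  47.]
shift tool m [ 0.0169 -0.0001  0.0109] | 0.02 rotvec deg [ 0.16  0.06 -0.06]
```

```bash
python3 -m creep '[{"ax":0,"ay":0,"az":0,"tx":0.008,"ty":0,"tz":0,"fingers":0},{"ax":0,"ay":0,"az":0,"tx":0.012,"ty":0,"tz":0.009,"fingers":0},{"ax":0,"ay":0,"az":0,"tx":0.015,"ty":0,"tz":0.0165,"fingers":0},{"ax":0,"ay":0,"az":0,"tx":0.02,"ty":0,"tz":0.023,"fingers":0},{"ax":0,"ay":0,"az":0,"tx":0.025,"ty":0,"tz":0.029,"fingers":0}]'; python3 g.py -34.5 -2 97 0 -1;  python3 -c "
from h import *
s,c=cap('wrist','w8.png')"
```

```text
time_s: 12.85
tcp_pos: [0.5958, -0.0245, 0.1151]
eef_rot: [-149.4, 89.6, 2.2]
contact_force: [3.9, -2.4, 1.8]
gripper_width: 0.0007
t 12.85 now unit mm [-24.1  -0.  115.1] F [ 4.5 -0.2  1.8] w 0.0007 j [ 16.  18. -18.   0. -53.  45.]
shift tool m [0.018  0.002  0.0105] | 0.021 rotvec deg [ 0.15 -0.35  0.21]
```

View pics/w8.png

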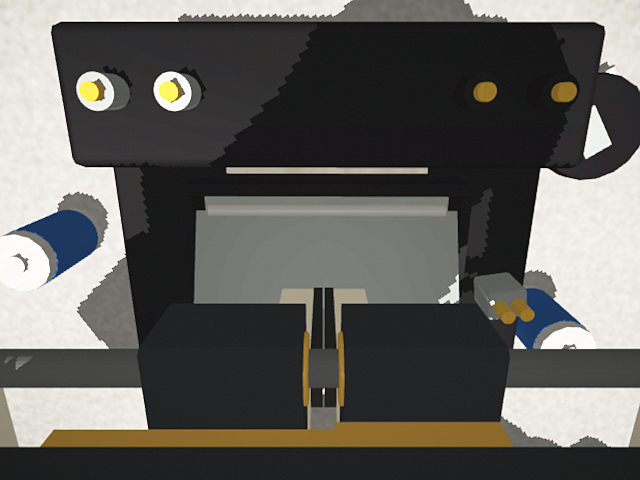

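```bash
python3 -m creep '[{"ax":0,"ay":0,"az":0,"tx":0.005,"ty":0,"tz":0.003,"fingers":0},{"ax":0,"ay":0,"az":0,"tx":0.01,"ty":0,"tz":0.006,"fingers":0},{"ax":0,"ay":0,"az":0,"tx":0.015,"ty":0,"tz":0.0065,"fingers":0},{"ax":0,"ay":0,"az":0,"tx":0.016,"ty":0,"tz":0.0065,"fingers":0}]'; python3 g.py -34.5 -2 93 0 -1
```

```text
time_s: 13.3
tcp_pos: [0.5878, -0.0216, 0.0962]
eef_rot: [-44.5, 90.0, 107.0]
contact_force: [1.2, 0.9, 2.3]
gripper_width: 0.0007
t 13.3 now unit mm [-32.5  -1.3  96.2] F [0.7 1.3 2.3] w 0.0007 j [ 17.  19. -20.  -0. -51.  45.]
shift tool m [0.0032 0.0007 0.002 ] | 0.004 rotvec deg [0.09 0.01 0.01]
```

```bash
python3 -m creep '[{"ax":0,"ay":0,"az":0,"tx":0.0015,"ty":0,"tz":0.002,"fingers":0},{"ax":0,"ay":0,"az":0,"tx":0.003,"ty":0,"tz":0.004,"fingers":0},{"ax":0,"ay":0,"az":0,"tx":0.004,"ty":0,"tz":0.004,"fingers":0},{"ax":0,"ay":0,"az":0,"tx":0.004,"ty":0,"tz":0.004,"fingers":0}]'; python3 g.py -34.5 -2 93 0 -1
```

```text
time_s: 13.7
tcp_pos: [0.5852, -0.0202, 0.0938]
eef_rot: [-166.4, 89.9, -14.9]
contact_force: [0.7, -0.6, 8.9]
gripper_width: 0.0005
t 13.7 now unit mm [-35.5  -1.3  93.8] F [ 0.9 -0.2  8.9] w 0.0005 j [ 17.  19. -21.   0. -50.  44.]
shift tool m [ 0.0008  0.0007 -0.001 ] | 0.001 rotvec deg [ 0.12 -0.11  0.03]
```

```bash
python3 -m creep '[{"ax":0,"ay":0,"az":0,"tx":0.001,"ty":0,"tz":0,"fingers":0},{"ax":0,"ay":0,"az":0,"tx":0.001,"ty":0,"tz":0,"fingers":0}]'; python3 g.py -34.5 -2 93 0 -1
```

```text
time_s: 13.9
tcp_pos: [0.5853, -0.0202, 0.0935]
eef_rot: [-166.5, 89.9, -14.9]
contact_force: [-1.5, -1.4, 15.1]
gripper_width: 0.0001
t 13.9 now unit mm [-35.4  -1.4  93.5] F [-0.7 -1.9 15.1] w 0.0001 j [ 17.  19. -21.   0. -50.  44.]
shift tool m [ 0.0005  0.0006 -0.0009] | 0.001 rotvec deg [ 0.13 -0.13  0.03]
```

On the stop (15 N). Lift straight up, step back toward the robot and look.

```bash
python3 -m creep '[{"ax":0,"ay":0,"az":0,"tx":-0.01,"ty":0,"tz":0,"fingers":0},{"ax":0,"ay":0,"az":0,"tx":-0.04,"ty":0,"tz":0,"fingers":0},{"ax":0,"ay":0,"az":0,"tx":-0.08,"ty":0,"tz":0,"fingers":0},{"ax":0,"ay":0,"az":0,"tx":-0.12,"ty":0,"tz":0.02,"fingers":0},{"ax":0,"ay":0,"az":0,"tx":-0.14,"ty":0,"tz":0.06,"fingers":0}]' | head -1; for i in 1 2 3; do python3 -m creep '[{"ax":0,"ay":0,"az":0,"tx":0,"ty":0,"tz":0.02,"fingers":0},{"ax":0,"ay":0,"az":0,"tx":0,"ty":0,"tz":0.03,"fingers":0},{"ax":0,"ay":0,"az":0,"tx":0,"ty":0,"tz":0.03,"fingers":0},{"ax":0,"ay":0,"az":0,"tx":0,"ty":0,"tz":0.03,"fingers":0},{"ax":0,"ay":0,"az":0,"tx":0,"ty":0,"tz":0.03,"fingers":0}]' | head -2; done; python3 -c "
from h import *
s,c=cap('wrist','w9.png');cap('top','t9.png');cap('side','s9.png')
O=np.array([.617,-.036,0]);U=R.from_euler('z',-28.6,degrees=True).as_matrix()
Q=(world(c,s)-O)@U*1000
for x in (-60,-50,-35,-20,-5,5):
  m=(abs(Q[:,:,0]-x)<3)&(abs(Q[:,:,1])<40); print(x,m.sum(),np.median(Q[m],axis=0))
"; python3 m2.py
```

```text
time_s: 14.4
time_s: 14.9
tcp_pos: [0.5058, 0.0228, 0.231]
time_s: 15.4
tcp_pos: [0.4796, 0.0373, 0.2317]
time_s: 15.9
tcp_pos: [0.4532, 0.0517, 0.2318]
-60 1571 [-60.35402293  -0.9869081   97.98240696]
-50 1082 [-50.72043862  -0.39210713  98.1756326 ]
-35 0 [nan nan nan]
-20 0 [nan nan nan]
-5 0 [nan nan nan]
5 0 [nan nan nan]
top 1313 0.09659403316909394 ((586.1201782226562, -38.63616943359375), (141.52857971191406, 78.73014068603516), 61.597442626953125) [ 0.59903392 -0.02317727  0.097     ] (np.float64(297.1942117288652), np.float64(246.14851485148515))
deck ((615.3958740234375, -36.05731201171875), (200.91188049316406, 169.40518188476562), 61.869747161865234)
side 0 nan ((0.0, 0.0), (0.0, 0.0), 0.0) [nan nan nan] (np.float64(nan), np.float64(nan))
deck ((568.5408935546875, -7.5517730712890625), (199.75196838378906, 63.38163375854492), 60.67872619628906)
  return _methods._mean(a, axis=axis, dtype=dtype,
  ret = um.true_divide(
  return _methods._mean(a, axis=axis, dtype=dtype,
  ret = ret.dtype.type(ret / rcount)
m2.py:10: RuntimeWarning: Mean of empty slice.
  print(n,len(u),np.median(W[m>0][:,2]),cv2.minAreaRect((P[:,:2]*1000).astype(np.float32)),P.mean(0),(u.mean(),v.mean()))
  ret = um.true_divide(
```

View pics/w9.png

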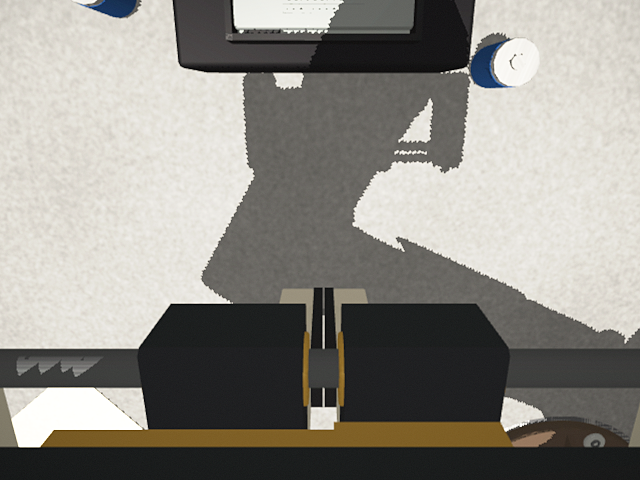

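View pics/t9.png

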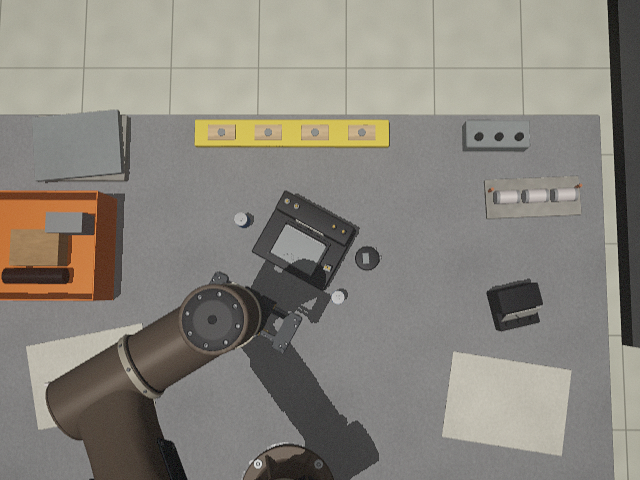

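```bash
python3 -c "
from h import *
print(r.get_state()['contact_force']); print(order.close_job())"
```

```text
[0.39260029 0.53612686 0.01334723]
the job is handed in; nothing more can be done
None
```

The supply is reset and its flap is shut again. The job is handed in, about 16 s into the 48 s allowed. No verdict was reported, so this rests on my own checks.

- **Opening the flap:** I pressed the free end with the closed fingertips to the stop, at about 13 N. It sprang open, and the pictures showed its front edge at 160 mm.
- **Reset button:** The first approach, with the tool tilted 25°, ran the wrist joints towards their limits. I turned the gripper half round and pressed at a 22° tilt until the force rose to 16 N. The button top went from about 85.9 mm to 79.6 mm in the camera depth, so it looks fully home.
- **Closing the flap:** I pushed it down from behind its front edge to the stop, at about 15 N, and let go.
- **Last checks:** About 2 s after release, the flap was level at about 98 mm near its free end (97 mm nominal), so it looks latched. From above, the supply measured within about 1 mm of where it started. The cells, plug, stopwatch and meter looked unmoved. The gripper was clear, with no contact force.
- **Checks that did not work:** The final side view gave no flap measurement because the arm blocked it. In the top view the arm's shadow cut into the flap outline, so its size there was not usable; I relied on its height and the wrist camera.

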